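Load a label roll on the unwind spindle and lift the loaded spindle out of its stand

TASK

Of the two low white label rolls lying on the bench, load the one whose core fits the shaft (the small hole) onto the unwind spindle waiting in its loading stand: slide it down over the shaft until it lies flat on the flange, lowered rather than dropped, and let go of it. Then take the spindle by the bare shaft end above the roll, draw it straight up out of the stand until its lower end is about 10 cm above the top of the stand, and finish while holding it there, upright and still, over the stand for me to take over. Leave the other roll, the small blue box and the black tape where they are.

Things in the scene. Friction and masses are not known exactly. Their poses are not given: they have to be found in the camera images.
- roll: the label roll to load: white paper on a brown cardboard core, outside diameter 64 mm, 30 mm high, lying flat with its hole upright, hole 26 mm in diameter right through (walls 19 mm thick); origin at the centre of its underside, z up along the hole; about 80 g, loose
- wide_core_roll: the other label roll, not wanted: same outside (64 mm diameter, 30 mm high) but with a large hole of 40 mm; origin at the centre of its underside; loose; the two rolls may lie in either of two places
- spindle: loose round unwind spindle, 160 g, standing upright in the stand, from below: steel journal 16 mm dia x 26 mm, black flange 58 mm dia x 6 mm, aluminium shaft 22 mm dia x 64 mm (last 5 mm tapering to 14 mm); 34 mm of shaft stay bare above the loaded roll. Origin at the centre of its foot, z up the shaft. The journal has 1.5 mm play all round and lifts straight out, nothing locks it
- spindle_seat (a point): centre of the flange's upper face, 32 mm above the spindle's origin: the underside of the seated roll lies here
- spindle_top (a point): centre of the shaft's top end, 96 mm above the spindle's origin
- stand: loading stand, does not move: grey square base plate 110 x 110 x 10 mm, its edges along the stand's x and y, with a round steel socket in the middle, 46 mm in diameter and 30 mm high, bore 19 mm; origin at the centre of the plate's underside on the worktop, z up
- stand_top (a point): centre of the socket's top rim, 40 mm above the worktop; the flange rests on it, with the journal's foot 26 mm lower
- staples_box: small closed blue cardboard box, 46 x 85 x 31 mm, a bystander; origin at the centre of its underside
- black_tape: roll of black tape lying flat, 53 mm in diameter and 19 mm high, a bystander; origin at the centre of its underside
Things that resemble listed ones, but are neither listed nor needed, are in the scene too. There is more than one size of the stand; the job needs the larger.

How it is judged (in metres and radians):
On the way:
1. the small-holed roll lies flat on the flange, let go, while the spindle still stands in its stand (distance between roll and spindle_seat below 0.005 m and angle between the z axis of roll and the z axis of spindle, either way round below 0.06 rad and z of spindle in the frame of stand_top below -0.023 m and horizontal distance between spindle and stand_top below 0.006 m and contact force between the fingers and roll below 0.2 N), for 0.2 s.
At the end, for the whole second after the job is handed in: Spindle held by its shaft only, at rest, upright within 0.07 rad, foot 60 to 150 mm above the stand's rim and within 30 mm of its axis, clear of the stand; the small-holed roll flat on its flange (within 5 mm of the seat) and untouched by the arm (z of spindle in the frame of stand_top between 0.06 and 0.15 m and horizontal distance between spindle and stand_top below 0.03 m and angle between spindle's own z axis and vertical below 0.07 rad and linear speed of spindle below 0.01 m/s and angular speed of spindle below 0.1 rad/s and distance between roll and spindle_seat below 0.005 m and angle between the z axis of roll and the z axis of spindle, either way round below 0.06 rad and contact force between the fingers and spindle above 2 N and contact force between the arm and roll below 0.3 N and contact force between spindle and stand below 0.05 N); the arm keeps its last pose, push and grip.
It fails at once if the roll is dropped (falls free faster than 0.6 m/s) (contact force between the arm and roll below 0.05 N and linear speed of roll above 0.6 m/s).
It fails at once if the other roll is moved more than 20 mm (distance of wide_core_roll from where it was at the start of the episode above 0.02 m).
It fails at once if the small box is moved more than 20 mm (distance of staples_box from where it was at the start of the episode above 0.02 m).
It fails at once if the black tape is moved more than 20 mm (distance of black_tape from where it was at the start of the episode above 0.02 m).
It also fails if it takes over 48 s, if anything falls off the work surface, if the arm or the gripper's body presses on something with over 40 N, if the wrist force passes 120 N, or if a joint passes its speed limit or range.

ROBOT

A 6-joint arm with a two-finger parallel gripper is mounted at the origin on a cart in front of the work surface, level with it; the furniture and walls round the work are solid. World frame = base frame: x ahead of the robot, y to its left, z up, the work surface at z = 0. Lengths are in m, angles in degrees, forces in N, time in s.
With the tool pointing down it reaches from about 0.3 to 0.75 m from the base axis. Payload 8.5 kg.
Tool frame: the origin (TCP) lies at the very end of the fingers, on their centre line; the grasp point (between the pads) lies env.pinch_z behind it (env.pinch_z is the distance from the TCP to the grasp point, in m); z points along the fingers, y is the line along which they close (so a half turn about z gives the same grasp; the last joint's range is limited). The gripper opens to 85 mm and grips with 20 to 120 N. Pads are 22 mm wide; open, the fingers measure 114 mm over their backs; the gripper's body (76 mm by 85 mm) begins 54 mm behind the grasp point. The pads swing forward as they close: fully open they stand 13 mm farther back than shut.
Start: joints at [-80.002, 21.807, 74.336, -0, 83.858, -12.336], TCP at [0.209, -0.509, 0.231] pointing down, gripper open.
Joint ranges: [-178.18, 178.18], [-50.72, 133.34], [12.68, 142.11], [-81.47, 261.47], [9.98, 163.14], [-165.26, 165.26]. Speed limits (degrees/s): [136.94, 136.94, 180, 180, 180, 180].

INTERFACE

Orientations are given as a 3x3 rotation matrix whose columns are the frame's x, y, z axes.
In Python, from rig import telemetry, get_image, env gives the robot as it stands. The module is installed in compiled form; this text tells all that it offers.
- The arm moves only by the tool apply_moves, never from a script. Its argument "series" is a list of rows, each a list of 7 numbers: the shift along the tool's x, y, z in mm, then the turn, a rotation vector about the tool's x, y, z in degrees, then the opening, from 0 (shut) to 1 (fully open). A call has 1 to 12 rows; each row shifts and turns the commanded pose from where the row before left it, along the tool's axes as they then stand; what a row does not reach is not made up. A row lasts 1/8 s, in which the tool goes at most 62.5 mm and 10.7 degrees, less where a joint would pass 70% of its speed; a pose out of reach is approached as far as the arm can. A call with a gripper value outside its range is refused whole. The fingers move at their own pace and stop on an object; "grip_force" is the grip in N (left out, the last holds). Time passes only in rows, so rows that do not move let the fingers close. It gives the time, the measured TCP pose, the force, the opening and the grip force at its end, in the units of the state.
- telemetry.observe(): the state, without advancing time (a new reading comes with each control period).
- get_image(name): name is "scene" or "top" or "wrist"; returns a dict with "frame" (480x640x3 uint8, red, green, blue), "z_map" (480x640 float32, m along the optical axis (not along the pixel's ray), 0 where there is no reading), "vertical_fov" (degrees; the focal length in pixels is half the picture's height over the tangent of half this angle, whatever the lens; pixels are square), "cx", "cy" (the principal point, pixels), "eye" and "attitude" of the camera in the world; the wrist camera has in their place "mount" (4x4, takes a point from camera to tool coordinates, whose origin is the TCP and whose axes are the flange's). Camera axes: x right, y up, looking along -z (the intrinsics and any distortion apply to the point x, -y, -z); pixel columns grow to the right and rows downward; lengths in m; the calibration is good to about 2 mm. A picture is of the moment at which its call begins: read the wrist's pose just before it.
- env.close_job(): hands the job in; it is judged then, once.
The state is a dict: "time_s": time; "q": joint angles; "qvel": joint speeds; "joint_efforts": joint torques, N m; "position": TCP position; "tool_rot": TCP orientation; "ft_force": force on the tool from outside, world axes, zero at the start; "wrist_torque": the same for the moment, N m; "grip_width": finger opening in m; "gripper_force": force on a finger pad.
Only numpy, scipy, OpenCV 4.12 (cv2) and the standard library are available. Lean on these libraries where they do the work, as an engineer would, in place of code of your own. Each camera call takes 0.05 s, during which the arm holds its last target. There are 200 camera calls.

## Working session

There is one attempt and no reset: what is moved stays moved. The work goes in short steps, Python scripts to look and compute and a tool call to move; the robot and the scene stay as the last step left them, time stands still between calls to the robot, and variables do not carry over. Pictures are saved under pics/ and viewed, at most 10 in all, crops included, and the job is handed in when it is done.

Besides the shell and the picture viewer there is one more tool, called after ">>>" as name(argument=value, ...) on one line, values as JSON. apply_moves: Moves the arm, as the interface text tells. Its arguments: {"type":"object","properties":{"series":{"type":"array"},"grip_force":{"type":"number"}},"required":["series"]}

```bash
mkdir -p pics; cat > h.py <<'E'
import numpy as np, cv2
from rig import telemetry, get_image, env
def grab(n):
    s=telemetry.observe(); im=get_image(n)
    if n=="wrist":
        T=np.eye(4);T[:3,:3]=np.array(s["tool_rot"]);T[:3,3]=s["position"]
        M=T@np.array(im["mount"])
    else:
        M=np.eye(4);M[:3,:3]=np.array(im["attitude"]);M[:3,3]=im["eye"]
    im["M"]=M; return im
def cloud(im):
    z=im["z_map"];f=240/np.tan(np.radians(im["vertical_fov"]/2))
    v,u=np.mgrid[:480,:640]
    P=np.stack([(u-im["cx"])/f*z,-(v-im["cy"])/f*z,-z],-1)
    return P@im["M"][:3,:3].T+im["M"][:3,3]
def save(n,a): cv2.imwrite("pics/"+n,cv2.cvtColor(a,cv2.COLOR_RGB2BGR))
E
python3 - <<'E'
from h import *
print(env.pinch_z, telemetry.observe())
for n in("top","scene","wrist"):
    im=grab(n);save(n+"0.png",im["frame"]);np.savez(n+"0.npz",c=cloud(im),f=im["frame"])
    print(n,[k for k in im],im["vertical_fov"],im["M"])
    for k in im:
        if k not in("frame","z_map","M"):print(k,im[k])
E
```

```text
0.0187 {'time_s': 0.0, 'q': array([-8.00037480e+01,  2.18404279e+01,  7.43841089e+01,  5.36462883e-04,
        8.38599651e+01, -1.23350474e+01]), 'qvel': array([ 0.00047346, -0.05178921, -0.00634796, -0.01509797,  0.04470248,
        0.04571463]), 'joint_efforts': array([-1.76841022e-03, -4.48469603e+01, -2.31273991e+01, -2.58140490e-04,
        4.80644696e-03,  4.33630177e-06]), 'position': array([ 0.20893271, -0.50844922,  0.23072086]), 'tool_rot': array([[ 9.25002715e-01,  3.79960415e-01, -2.46839636e-04],
       [ 3.79960357e-01, -9.25001629e-01,  1.45406303e-03],
       [ 3.24159327e-04, -1.43880153e-03, -9.99998912e-01]]), 'ft_force': array([ 0.30030206, -0.60676662, -0.13812706]), 'wrist_torque': array([ 0.02534   , -0.089513  , -0.03129201]), 'gripper_force': 0.0, 'grip_width': 0.08590849320622941}
top ['frame', 'z_map', 'vertical_fov', 'cx', 'cy', 'eye', 'attitude', 'M'] 46.73861003490685 [[ 0.00492267  0.99848822 -0.05474516  0.46020993]
 [-0.99998334  0.00475015 -0.00328093  0.01455861]
 [-0.00301592  0.0547604   0.99849497  1.1584879 ]
 [ 0.          0.          0.       
[... 738 characters left out ...]
3777599  0.65347151]
 [ 0.01079862  0.82600248  0.56356303]]
wrist ['frame', 'z_map', 'vertical_fov', 'cx', 'cy', 'mount', 'M'] 70.49580664542444 [[ 0.37983891  0.89360541  0.23914804  0.26891795]
 [-0.92505047  0.36748674  0.09609957 -0.48348492]
 [-0.00200864 -0.25772636  0.96621586  0.37299215]
 [ 0.          0.          0.          1.        ]]
vertical_fov 70.49580664542444
cx 319.87224972186306
cy 239.13174228542488
mount [[-2.11700954e-04  9.66148680e-01  2.57985820e-01  6.49943748e-02]
 [ 9.99999738e-01  2.58371168e-05  7.23832040e-04 -5.07997316e-04]
 [ 6.92663760e-04  2.57985905e-01 -9.66148432e-01 -1.42205333e-01]
 [ 0.00000000e+00  0.00000000e+00  0.00000000e+00  1.00000000e+00]]
```

View pics/top0.png

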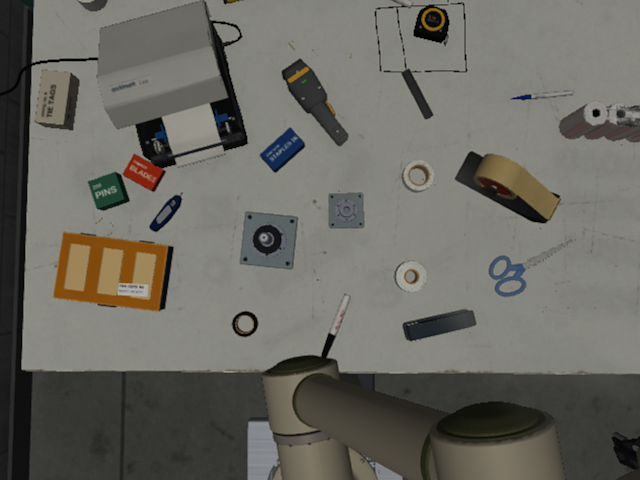

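View pics/scene0.png

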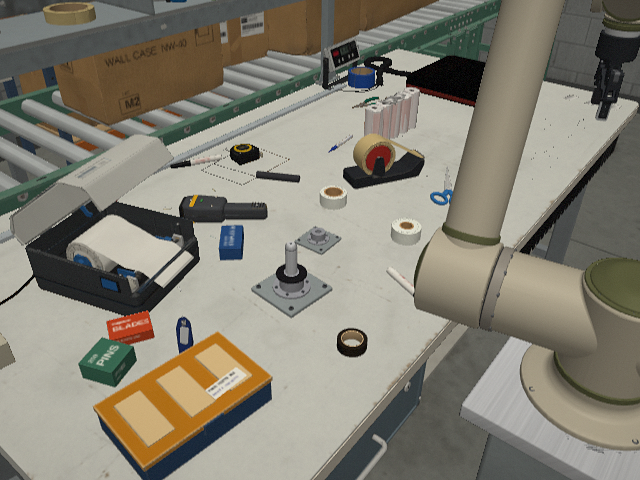

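The top view shows two candidate rolls at (418,176) and (410,277). The lower one seems to have the smaller hole. There are also two stands: the large one at (268,239), which holds the spindle, and a small empty one at (347,210). I'll confirm the roll in a crop and measure.

```bash
python3 - <<'E'
from h import *
d=np.load("top0.npz");c=d["c"];f=d["f"]
a=cv2.resize(f[150:205,385:450],None,fx=6,fy=6,interpolation=2);b=cv2.resize(f[250:305,378:443],None,fx=6,fy=6,interpolation=2)
save("crop.png",np.hstack([a,b]))
def fit(u,v,r,zl,zh,name):
    p=c[v-r:v+r,u-r:u+r].reshape(-1,3);q=p[(p[:,2]>zl)&(p[:,2]<zh)]
    (x,y),R=cv2.minEnclosingCircle(q[:,:2].astype(np.float32))
    print(name,len(q),"c",x,y,"R",R,"z",np.median(q[:,2]),"area-> hole r",np.round(q.mean(0),4))
    return x,y
for n,u,v in(("A",418,176),("B",410,277)):
    x,y=fit(u,v,25,.022,.04,n)
    p=c[v-25:v+25,u-25:u+25].reshape(-1,3);rr=np.hypot(p[:,0]-x,p[:,1]-y)
    low=p[(rr<.028)&(p[:,2]<.015)];print(" hole px",len(low),"total",(rr<.03).sum(), "eq dia",2*.03*np.sqrt(len(low)/(rr<.03).sum()))
fit(268,239,40,.03,.06,"flange");fit(268,239,40,.08,.13,"shafttop")
p=c[200:280,228:308].reshape(-1,3);q=p[(p[:,2]>.005)&(p[:,2]<.016)]
print("plate",cv2.minAreaRect(q[:,:2].astype(np.float32)*1000))
fit(283,149,30,.02,.045,"box");fit(245,323,20,.01,.03,"tape")
# heights nearby
for n,y0 in(("A",1),):pass
E
```

```text
A 513 c 0.6553699970245361 -0.18929064273834229 R 0.032391712069511414 z 0.029603739796646655 area-> hole r [ 0.6548 -0.1893  0.0295]
 hole px 233 total 670 eq dia 0.03538276838388232
B 673 c 0.448201060295105 -0.1741446554660797 R 0.0321827195584774 z 0.029764108574656944 area-> hole r [ 0.4483 -0.1734  0.0296]
 hole px 101 total 687 eq dia 0.023005600229539704
flange 519 c 0.5217663049697876 0.11831862479448318 R 0.028925776481628418 z 0.04571424277622649 area-> hole r [0.5211 0.1173 0.0458]
shafttop 111 c 0.5214267373085022 0.11846361309289932 R 0.011010810732841492 z 0.10837754012447331 area-> hole r [0.521  0.1174 0.1071]
plate ((528.0935668945312, 114.25576782226562), (157.67074584960938, 155.60693359375), 4.299782752990723)
box 947 c 0.708356499671936 0.09129657596349716 R 0.04728924110531807 z 0.030044421891159523 area-> hole r [0.7075 0.0902 0.0299]
tape 299 c 0.3496604859828949 0.16581609845161438 R 0.02626214548945427 z 0.01766078868870946 area-> hole r [0.35   0.1649 0.0177]
```

View pics/crop.png

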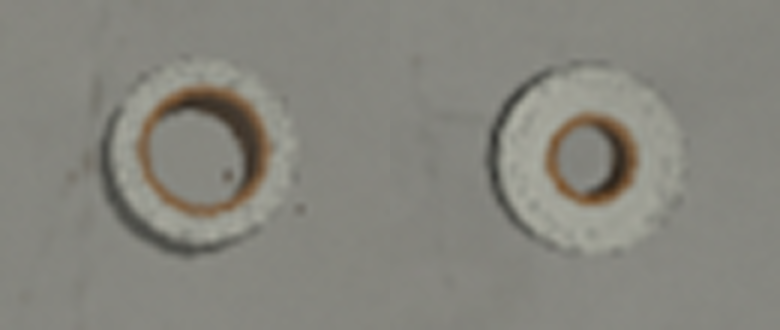

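The crop shows A (left, top-view pixel 418,176) with the large 40 mm hole and B (right, 410,277) with the small one of about 26 mm. B, at (0.448,-0.174), is the roll to load. The spindle is in the large stand at (0.521,0.118). I'll go above B first.

>>> apply_moves(series=[[0,0,0,0,0,7.5,1],[0,0,0,0,0,7.5,1],[0,0,0,0,0,7.4,1],[26,-37,0,0,0,0,1],[26,-37,0,0,0,0,1],[26,-37,0,0,0,0,1],[26,-37,0,0,0,0,1],[26,-37,0,0,0,0,1],[26,-37,0,0,0,0,1],[26,-37,0,0,0,0,1],[26,-37,0,0,0,0,1],[26,-37,0,0,0,0,1]])

```text
time_s: 1.65
position: [0.444, -0.1746, 0.2312]
tool_rot: [[1.0, -0.001, -0.0], [-0.001, -1.0, 0.0], [-0.0, -0.0, -1.0]]
ft_force: [0.5, -0.3, 0.6]
grip_width: 0.0855
gripper_force: 0.0
```

```bash
python3 - <<'E'
from h import *
im=grab("wrist");s=telemetry.observe();print(s["position"],s["tool_rot"],s["q"]);c=cloud(im);save("w1.png",im["frame"])
p=c.reshape(-1,3);m=(abs(p[:,2]-.03)<.006)&(np.hypot(p[:,0]-.448,p[:,1]+.174)<.05)
q=p[m];print(len(q),cv2.minEnclosingCircle(q[:,:2].astype(np.float32)),np.median(q[:,2]))
t=p[(abs(p[:,2])<.015)&(np.hypot(p[:,0]-.448,p[:,1]+.174)>.05)];print(np.median(t[:,2]))
E
```

```text
[ 0.44578414 -0.17104297  0.23127557] [[ 9.99998260e-01  1.60513311e-03  9.50237568e-04]
 [ 1.60326125e-03 -9.99996779e-01  1.96737717e-03]
 [ 9.53392410e-04 -1.96585027e-03 -9.99997613e-01]] [-35.30615131  14.51621424  85.29645595   0.12528121  80.20806928
  54.5806058 ]
2563 ((0.4474331736564636, -0.1729346066713333), 0.03255968540906906) 0.029664464926783873
-0.00018660275539822413
```

View pics/w1.png

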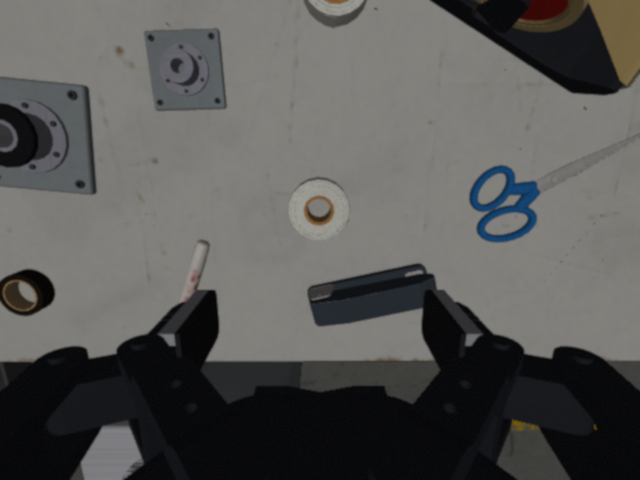

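The wrist view shows the roll at (319,209), centred between the fingers, with the stapler nearer the robot and off the finger line. I'll descend.

>>> apply_moves(series=[[2,2,30,0,0,0,1],[0,0,35,0,0,0,1],[0,0,35,0,0,0,1],[0,0,35,0,0,0,1],[0,0,35,0,0,0,1],[0,0,25,0,0,0,1],[0,0,15,0,0,0,1],[0,0,8,0,0,0,1],[0,0,4,0,0,0,1],[0,0,0,0,0,0,1],[0,0,0,0,0,0,1],[0,0,0,0,0,0,1]], grip_force=30)

```text
time_s: 3.2
position: [0.4455, -0.1781, 0.0097]
tool_rot: [[1.0, -0.001, 0.001], [-0.001, -1.0, -0.0], [0.001, 0.0, -1.0]]
ft_force: [-0.1, 0.1, -0.3]
grip_width: 0.0853
gripper_force: 0.0
```

```bash
python3 - <<'E'
from h import *
im=grab("wrist");s=telemetry.observe();print(s["position"],s["ft_force"]);c=cloud(im);save("w2.png",im["frame"])
p=c.reshape(-1,3);m=(abs(p[:,2]-.03)<.004)&(np.hypot(p[:,0]-.448,p[:,1]+.174)<.034)
q=p[m];print(len(q),cv2.minEnclosingCircle(q[:,:2].astype(np.float32)),np.median(q[:,2]))
E
```

```text
[ 0.44549026 -0.17809433  0.0096094 ] [0.11094425 0.25588528 0.73100346]
15963 ((0.4473786950111389, -0.17342953383922577), 0.032645080238580704) 0.029616287909498842
```

View pics/w2.png

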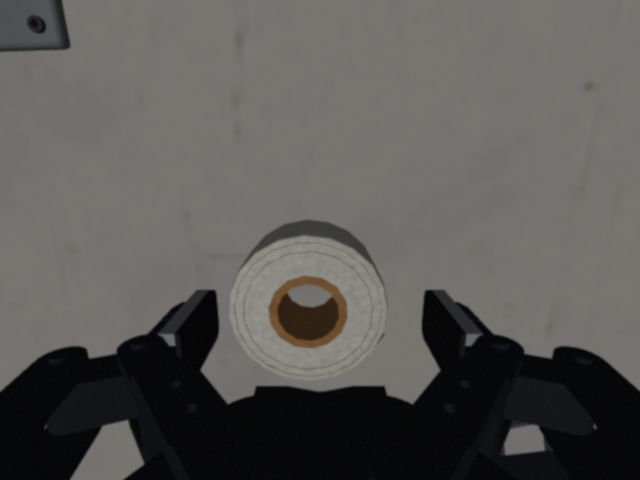

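The roll is centred at (308,312), about 4.5 mm off to one side. I'll correct that, lower and close.

>>> apply_moves(series=[[2,-4.5,4,0,0,0,1],[0,0,4,0,0,0,1],[0,0,0,0,0,0,1],[0,0,0,0,0,0,0.7],[0,0,0,0,0,0,0.6],[0,0,0,0,0,0,0.5],[0,0,0,0,0,0,0.5],[0,0,0,0,0,0,0.5],[0,0,0,0,0,0,0.5]], grip_force=30)

```text
time_s: 4.38
position: [0.4475, -0.1736, 0.0016]
tool_rot: [[1.0, -0.001, 0.0], [-0.001, -1.0, -0.0], [0.0, 0.0, -1.0]]
ft_force: [-0.4, -0.9, 5.9]
grip_width: 0.0617
gripper_force: 33.3
```

>>> apply_moves(series=[[0,0,-10,0,0,0,0.5],[0,0,-25,0,0,0,0.5],[0,0,-35,0,0,0,0.5],[0,0,-40,0,0,0,0.5],[0,0,-40,0,0,0,0.5],[9,-36,0,0,0,0,0.5],[9,-36,0,0,0,0,0.5],[9,-36,0,0,0,0,0.5],[9,-36,0,0,0,0,0.5],[9,-36,0,0,0,0,0.5],[9,-36,0,0,0,0,0.5],[9,-36,0,0,0,0,0.5]])

```text
time_s: 5.88
position: [0.5107, 0.0797, 0.1517]
tool_rot: [[1.0, -0.001, 0.0], [-0.001, -1.0, 0.0], [0.0, -0.0, -1.0]]
ft_force: [0.3, 0.2, -1.1]
grip_width: 0.0624
gripper_force: 33.1
```

>>> apply_moves(series=[[6,-22,0,0,0,0,0.5],[5,-18,0,0,0,0,0.5],[0,0,0,0,0,0,0.5],[0,0,0,0,0,0,0.5],[0,0,0,0,0,0,0.5]])

```text
time_s: 6.5
position: [0.5216, 0.1177, 0.1514]
tool_rot: [[1.0, -0.002, -0.0], [-0.002, -1.0, -0.0], [-0.0, 0.0, -1.0]]
ft_force: [-0.3, 0.1, -0.6]
grip_width: 0.062
gripper_force: 33.1
```

```bash
cat > m.py <<'E'
from h import *
from scipy.optimize import least_squares
def circ(q,R):
    r=least_squares(lambda s:np.hypot(q[:,0]-s[0],q[:,1]-s[1])-R,q.mean(0)[:2],loss="soft_l1",f_scale=.001);return r.x
def edge(q,R,inner=False,c0=None):
    (x,y),r=cv2.minEnclosingCircle(q[:,:2].astype(np.float32));return np.array([x,y,r])
def prof(p,c,r):
    q=p[np.hypot(p[:,0]-c[0],p[:,1]-c[1])<r];return q
E
python3 - <<'E'
from m import *
s=telemetry.observe();im=grab("wrist");print(s["position"],s["ft_force"],s["grip_width"]);c=cloud(im);save("w3.png",im["frame"]);np.savez("w3.npz",c=c,f=im["frame"])
p=c.reshape(-1,3);t=s["position"]
q=p[(abs(p[:,2]-t[2]-.028)<.008)&(np.hypot(p[:,0]-t[0],p[:,1]-t[1])<.036)]
print("roll",len(q),edge(q,.032),np.median(q[:,2]))
A=np.c_[q[:,:2],np.ones(len(q))];print("slope",np.linalg.lstsq(A,q[:,2],rcond=None)[0])
im=grab("top");save("t3.png",im["frame"])
E
```

```text
[0.52164332 0.11765992 0.15139057] [-0.32483187  0.05989056 -0.64091206] 0.06202652490575318
roll 19133 [0.52455682 0.11767995 0.03531564] 0.17939553605531136
slope [-9.60294474e-03  1.07000370e-04  1.84281708e-01]
```

View pics/w3.png

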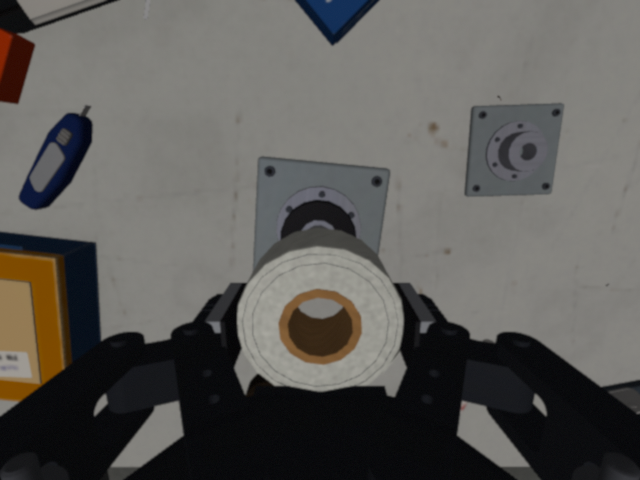

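The wrist view shows the roll held level at (320,325), with the flange partly visible behind it at (320,215). I'll compare their centres.

```bash
cat >> m.py <<'E'
def arcfit(q,R,lo=0):
    # boundary points: per-angle max radius around guess
    c=q.mean(0)[:2].copy() if np.isscalar(lo) else np.array(lo)
    for _ in range(8):
        d=q[:,:2]-c;a=np.degrees(np.arctan2(d[:,1],d[:,0]));r=np.hypot(*d.T);b=[]
        for k in range(-180,180,5):
            m=(a>=k)&(a<k+5)
            if m.sum()>3:
                i=np.where(m)[0];j=i[np.argmax(r[i])]
                if abs(r[j]-R)<.005:b.append(q[j,:2])
        b=np.array(b);c=least_squares(lambda s:np.hypot(*(b-s).T)-R,c,loss="soft_l1",f_scale=.0007).x
    return c,len(b)
E
python3 - <<'E'
from m import *
d=np.load("w3.npz");p=d["c"].reshape(-1,3);t=np.array([.5216,.1177])
q=p[(abs(p[:,2]-.1795)<.003)&(abs(p[:,1]-t[1])<.0335)&(abs(p[:,0]-t[0])<.034)]
h=np.hypot(*(q[:,:2]-t).T)
print("roll outer",arcfit(q,.032,t))
# hole: min radius per angle
r=[]
for k in range(-180,180,10):
    a=np.degrees(np.arctan2(q[:,1]-t[1],q[:,0]-t[0]));m=(a>=k)&(a<k+10)
    if m.sum(): r.append(q[m][np.argmin(h[m]),:2])
r=np.array(r);f=least_squares(lambda s:np.hypot(*(r-s[:2]).T)-s[2],[*t,.013],loss="soft_l1",f_scale=.001);print("hole",f.x)
e=p[(p[:,2]>.043)&(p[:,2]<.05)&(np.hypot(p[:,0]-.521,p[:,1]-.118)<.034)]
print("flange",len(e),e[:,:2].min(0),e[:,:2].max(0),arcfit(e,.029,np.array([.521,.118])))
e=p[(p[:,2]>.006)&(p[:,2]<.014)&(np.hypot(p[:,0]-.521,p[:,1]-.118)<.085)]
print("plate",len(e),e.min(0),e.max(0))
# top cam initial
d=np.load("top0.npz");p=d["c"].reshape(-1,3)
e=p[(p[:,2]>.042)&(p[:,2]<.05)&(np.hypot(p[:,0]-.521,p[:,1]-.118)<.034)];print("top flange",arcfit(e,.029,np.array([.521,.118])))
# scene cam initial and now
d=np.load("scene0.npz");p=d["c"].reshape(-1,3)
e=p[(p[:,2]>.055)&(p[:,2]<.1)&(np.hypot(p[:,0]-.521,p[:,1]-.118)<.03)];print("scene shaft",len(e),circ(e,.011))
im=grab("scene");p=cloud(im).reshape(-1,3)
e=p[(p[:,2]>.055)&(p[:,2]<.1)&(np.hypot(p[:,0]-.521,p[:,1]-.118)<.03)];print("scene shaft now",len(e),circ(e,.011))
e=p[(p[:,2]>.153)&(p[:,2]<.176)&(np.hypot(p[:,0]-.521,p[:,1]-.118)<.036)];rgb=im["frame"].reshape(-1,3)[(p[:,2]>.153)&(p[:,2]<.176)&(np.hypot(p[:,0]-.521,p[:,1]-.118)<.036)]
e=e[rgb.min(1)>90];print("scene roll",len(e),circ(e,.032))
save("s3.png",im["frame"][150:400,150:450])
E
```

```text
roll outer (array([0.52205717, 0.11817718]), 72)
hole [0.52196916 0.11827452 0.01179184]
flange 1736 [0.52027962 0.09163316] [0.5495133  0.14857562] (array([0.52020249, 0.11997618]), 35)
plate 6957 [0.4823719  0.06081569 0.00600863] [0.57972137 0.1778912  0.01399551]
top flange (array([0.52184017, 0.11846856]), 71)
scene shaft 241 [0.52079746 0.11926572]
scene shaft now 236 [0.52076583 0.11901803]
scene roll 293 [0.52196032 0.11797213]
```

Wrist and scene views agree: the shaft sits about 1.4 mm off in -x and 1.4 mm in +y from the roll. I'll shift and start threading.

>>> apply_moves(series=[[-1.4,-1.4,15,0,0,0,0.5],[0,0,15,0,0,0,0.5],[0,0,6,0,0,0,0.5],[0,0,4,0,0,0,0.5],[0,0,4,0,0,0,0.5],[0,0,4,0,0,0,0.5],[0,0,4,0,0,0,0.5],[0,0,0,0,0,0,0.5]])

```text
time_s: 7.65
position: [0.5202, 0.1198, 0.0991]
tool_rot: [[1.0, -0.001, -0.001], [-0.001, -1.0, -0.0], [-0.001, 0.0, -1.0]]
ft_force: [0.5, 0.2, -0.5]
grip_width: 0.0618
gripper_force: 33.1
```

```bash
python3 - <<'E'
from m import *
s=telemetry.observe();im=grab("wrist");print(s["position"],s["ft_force"],s["wrist_torque"])
sc=grab("scene")
save("c4.png",np.hstack([cv2.resize(im["frame"][230:400,220:420],(400,340)),cv2.resize(sc["frame"][190:340,200:376],(399,340))]))
E
```

```text
[0.52019868 0.11981473 0.09907009] [ 0.51040387  0.24973371 -0.54739299] [ 0.02694012 -0.04641632  0.02028142]
```

View pics/c4.png

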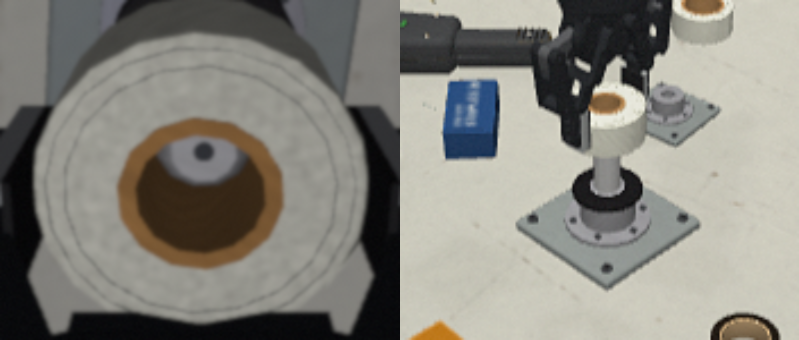

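The shaft top is inside the hole (crop 203,150) and no force shows. I'll continue down.

>>> apply_moves(series=[[0,0,6,0,0,0,0.5],[0,0,8,0,0,0,0.5],[0,0,8,0,0,0,0.5],[0,0,8,0,0,0,0.5],[0,0,8,0,0,0,0.5],[0,0,4,0,0,0,0.5],[0,0,2,0,0,0,0.5],[0,0,2,0,0,0,0.5],[0,0,1,0,0,0,0.5],[0,0,0,0,0,0,0.5],[0,0,0,0,0,0,0.5]])

```text
time_s: 9.12
position: [0.5204, 0.1198, 0.0524]
tool_rot: [[1.0, -0.001, 0.0], [-0.001, -1.0, -0.0], [0.0, 0.0, -1.0]]
ft_force: [-0.1, 0.1, -0.9]
grip_width: 0.0624
gripper_force: 33.1
```

>>> apply_moves(series=[[0,0,1,0,0,0,0.5],[0,0,1,0,0,0,0.5],[0,0,1,0,0,0,0.5],[0,0,0,0,0,0,0.5]])

```text
time_s: 9.62
position: [0.5203, 0.1198, 0.0492]
tool_rot: [[1.0, -0.001, -0.0], [-0.001, -1.0, -0.0], [-0.0, 0.0, -1.0]]
ft_force: [0.6, 1.0, -0.6]
grip_width: 0.0621
gripper_force: 33.1
```

>>> apply_moves(series=[[0,0,0.5,0,0,0,0.5],[0,0,0.5,0,0,0,0.5],[0,0,0,0,0,0,0.5]])

```text
time_s: 10.0
position: [0.5203, 0.1198, 0.0483]
tool_rot: [[1.0, -0.001, -0.0], [-0.001, -1.0, 0.0], [-0.0, -0.0, -1.0]]
ft_force: [0.4, 0.4, 0.2]
grip_width: 0.0619
gripper_force: 33.1
```

>>> apply_moves(series=[[0,0,0.5,0,0,0,0.5],[0,0,0.5,0,0,0,0.5],[0,0,0,0,0,0,0.5]])

```text
time_s: 10.38
position: [0.5203, 0.1198, 0.0476]
tool_rot: [[1.0, -0.001, 0.0], [-0.001, -1.0, -0.0], [0.0, 0.0, -1.0]]
ft_force: [-1.3, -1.1, 3.2]
grip_width: 0.0621
gripper_force: 33.5
```

It touches the flange (3 N), so I'll release and go up.

>>> apply_moves(series=[[0,0,0,0,0,0,0.8],[0,0,0,0,0,0,0.9],[0,0,0,0,0,0,1],[0,0,0,0,0,0,1],[0,0,0,0,0,0,1],[0,0,0,0,0,0,1]])

```text
time_s: 11.12
position: [0.5203, 0.1198, 0.0473]
tool_rot: [[1.0, -0.001, 0.0], [-0.001, -1.0, -0.0], [0.0, 0.0, -1.0]]
ft_force: [-0.3, 0.1, -1.2]
grip_width: 0.0856
gripper_force: 0.0
```

>>> apply_moves(series=[[0,0,-5,0,0,0,1],[0,0,-15,0,0,0,1],[0,0,-25,0,0,0,1],[0,0,-25,0,0,0,1],[0,0,-25,0,0,0,1],[0,0,0,0,0,0,1],[0,0,0,0,0,0,1]])

```text
time_s: 12.0
position: [0.5199, 0.1198, 0.142]
tool_rot: [[1.0, -0.001, -0.001], [-0.001, -1.0, -0.0], [-0.001, 0.0, -1.0]]
ft_force: [-0.9, -0.4, -0.9]
grip_width: 0.0853
gripper_force: 0.0
```

```bash
python3 - <<'E'
from m import *
s=telemetry.observe();im=grab("wrist");t=s["position"];print(t,s["ft_force"],s["grip_width"])
sc=grab("scene")
save("c5.png",np.hstack([cv2.resize(im["frame"][200:470,160:480],(400,338)),cv2.resize(sc["frame"][190:340,200:376],(399,338))]))
p=cloud(im).reshape(-1,3);g=np.array([.5205,.1195]);r=np.hypot(*(p[:,:2]-g).T)
q=p[(abs(p[:,2]-.076)<.004)&(r<.036)];print("roll",arcfit(q,.032,g),np.median(q[:,2]),np.linalg.lstsq(np.c_[q[:,:2],np.ones(len(q))],q[:,2],rcond=None)[0])
q=p[(p[:,2]>.1)&(p[:,2]<.114)&(r<.016)];print("shaft top",len(q),q[:,:2].min(0),q[:,:2].max(0),q.max(0))
q=q[q[:,2]>.1085];print(cv2.minEnclosingCircle(q[:,:2].astype(np.float32)),np.median(q[:,2]))
p=cloud(sc).reshape(-1,3);r=np.hypot(*(p[:,:2]-g).T)
q=p[(p[:,2]>.08)&(p[:,2]<.104)&(r<.02)];print("scene shaft",len(q),circ(q,.011))
q=p[(p[:,2]>.0)&(p[:,2]<.2)&(r<.033)];print("scene max z",np.percentile(q[:,2],[99,100]))
E
```

```text
[0.51994508 0.11979864 0.14197379] [-0.87426565 -0.36567602 -0.94359305] 0.08532165776975804
roll (array([0.52043156, 0.12040071]), 72) 0.07565632986198986 [-0.00218191  0.00115041  0.07663482]
shaft top 1173 [0.51026472 0.10951521] [0.53174522 0.13042335] [0.53174522 0.13042335 0.11174046]
((0.5207844972610474, 0.11936695873737335), 0.008690813556313515) 0.10963847121820794
scene shaft 130 [0.52060723 0.11895377]
scene max z [0.11076843 0.1127225 ]
```

View pics/c5.png

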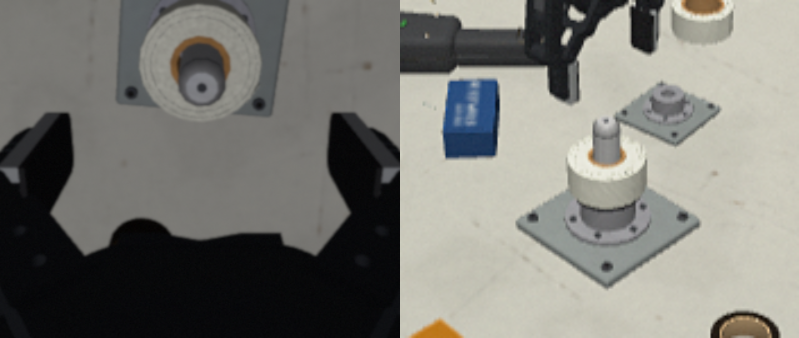

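The roll is level on the flange (top at 0.0757), and the spindle is still in place. Next I'll grip the bare shaft end.

>>> apply_moves(series=[[0.7,0.4,20,0,0,0,1],[0,0,20,0,0,0,1],[0,0,14,0,0,0,1],[0,0,7,0,0,0,1],[0,0,1,0,0,0,1],[0,0,0,0,0,0,0.6],[0,0,0,0,0,0,0.35],[0,0,0,0,0,0,0.25],[0,0,0,0,0,0,0.15],[0,0,0,0,0,0,0.1],[0,0,0,0,0,0,0.1],[0,0,0,0,0,0,0.1]], grip_force=60)

```text
time_s: 13.6
position: [0.5212, 0.1193, 0.0807]
tool_rot: [[1.0, -0.001, 0.001], [-0.001, -1.0, -0.0], [0.001, 0.0, -1.0]]
ft_force: [-1.4, -1.7, 6.2]
grip_width: 0.0201
gripper_force: 59.0
```

>>> apply_moves(series=[[0,0,0,0,0,0,0.1],[0,0,0,0,0,0,0.1]])

```text
time_s: 13.85
position: [0.5212, 0.1193, 0.0807]
tool_rot: [[1.0, -0.001, 0.001], [-0.001, -1.0, -0.0], [0.001, 0.0, -1.0]]
ft_force: [-2.5, -2.0, 6.0]
grip_width: 0.02
gripper_force: 59.0
```

Gripped at 20 mm. I'll draw it straight up 126 mm.

>>> apply_moves(series=[[0,0,-3,0,0,0,0.1],[0,0,-6,0,0,0,0.1],[0,0,-10,0,0,0,0.1],[0,0,-15,0,0,0,0.1],[0,0,-20,0,0,0,0.1],[0,0,-20,0,0,0,0.1],[0,0,-20,0,0,0,0.1],[0,0,-15,0,0,0,0.1],[0,0,-10,0,0,0,0.1],[0,0,-5,0,0,0,0.1],[0,0,-2,0,0,0,0.1],[0,0,0,0,0,0,0.1]])

```text
time_s: 15.35
position: [0.5209, 0.1194, 0.206]
tool_rot: [[1.0, -0.001, -0.001], [-0.001, -1.0, 0.0], [-0.001, -0.0, -1.0]]
ft_force: [0.0, -0.1, -2.4]
grip_width: 0.0203
gripper_force: 58.8
```

>>> apply_moves(series=[[0,0,0,0,0,0,0.1],[0,0,0,0,0,0,0.1],[0,0,0,0,0,0,0.1],[0,0,0,0,0,0,0.1]])

```text
time_s: 15.85
position: [0.521, 0.1194, 0.2063]
tool_rot: [[1.0, -0.001, -0.0], [-0.001, -1.0, 0.0], [-0.0, -0.0, -1.0]]
ft_force: [-1.2, -1.0, -2.5]
grip_width: 0.0201
gripper_force: 58.8
```

```bash
python3 - <<'E'
from m import *
s=telemetry.observe();t=s["position"];print(t,s["ft_force"],s["grip_width"],s["gripper_force"])
im=grab("wrist");sc=grab("scene")
save("c6.png",np.hstack([cv2.resize(im["frame"][200:470,160:480],(400,338)),cv2.resize(sc["frame"][120:320,200:435],(399,338))]))
p=cloud(im).reshape(-1,3);rgb=im["frame"].reshape(-1,3)
r=np.hypot(*(p[:,:2]-t[:2]).T)
q=p[(p[:,2]>.19)&(p[:,2]<.213)&(r<.036)&(r>.014)&(rgb.min(1)>90)]
print("roll top",len(q),np.median(q[:,2]),np.linalg.lstsq(np.c_[q[:,:2],np.ones(len(q))],q[:,2],rcond=None)[0])
p=cloud(sc).reshape(-1,3);r=np.hypot(*(p[:,:2]-t[:2]).T)
for z in(.142,.148,.154,.160):
    q=p[(abs(p[:,2]-z)<.003)&(r<.014)];print("journal",z,len(q),circ(q,.008) if len(q)>4 else"")
q=p[(r<.02)&(p[:,2]>.06)];print("lowest",np.sort(q[:,2])[:8])
E
```

```text
[0.52100855 0.11942162 0.20628045] [-1.1751459  -0.99380867 -2.54169662] 0.02014295716785369 58.75944052124396
roll top 5586 0.20110277916014752 [-0.00238068 -0.00105597  0.20248431]
journal 0.142 11 [0.5210199  0.11846058]
journal 0.148 26 [0.52051307 0.11906903]
journal 0.154 4 
journal 0.16 0 
lowest [0.14127412 0.14130008 0.14195975 0.14269385 0.14301875 0.1433291
 0.14351499 0.14406868]
```

View pics/c6.png

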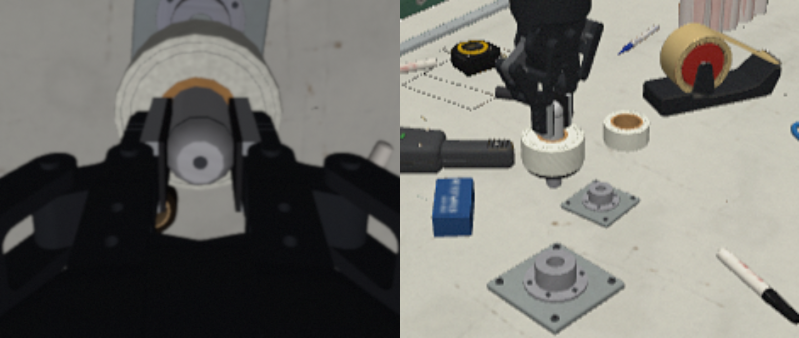

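The spindle hangs upright with the roll level on its flange and the foot about 100 mm above the rim. The wrist load of about 2.4 N matches the spindle plus roll. I'll hand in.

```bash
python3 -c "
from rig import env
print(env.close_job())"
```

```text
the job is handed in; nothing more can be done
None
```

I loaded the small-holed roll flat on the spindle's flange and handed the job in with the arm holding the spindle upright by its bare shaft, its foot about 100 mm above the stand's rim; the hand-in returned no verdict.

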